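# Load the sample incubator with the tray hook

## Robot

A 7-joint arm with a two-finger parallel gripper is mounted at the origin on the work surface. World frame = base frame: x ahead of the robot, y to its left, z up, the work surface at z = 0. Lengths are in m, angles in rad, forces in N, time in s.
With the tool pointing down it reaches from about 0.4 to 0.75 m from the base axis. Payload 19.5 kg.
Tool frame: the origin (TCP) lies between the finger pads; the fingertips stand 22 mm ahead of it and the grasp point (between the pads) lies 3 mm ahead of it; z points along the fingers, y is the line along which they close (so a half turn about z gives the same grasp; the last joint's range is limited). The gripper opens to 85 mm and grips with 20 to 120 N. Pads are 22 mm wide; open, the fingers measure 114 mm over their backs; the gripper's body (76 mm by 85 mm) begins 54 mm behind the grasp point. The pads swing forward as they close: fully open they stand 13 mm farther back than shut.
Start: joints at [1.173, 0.707, -0.028, 1.485, 0.022, 0.951, -0.075], TCP at [0.2, -0.539, 0.253] pointing down, gripper open.
Joint ranges: [-2.71, 2.71], [-0.32, 2.16], [-1.57, 1.52], [0, 2.45], [-1.46, 4.6], [0, 2.02], [-2.83, 2.83]. Speed limits (rad/s): [1.89, 1.89, 2.57, 2.57, 3.01, 3.01, 3.01].

## Interface

Orientations are given as a unit quaternion [x, y, z, w].
In Python, from cell import * gives the robot as it stands.
- The arm moves only by the shell command python3 -m jog 'ROWS' [FORCE]. ROWS is JSON, a list that holds one entry, the list of rows, each a list of 7 numbers: the shift along the tool's x, y, z in m, then the turn, a rotation vector about the tool's x, y, z in rad, then the opening, from 0 (shut) to 1 (fully open). A call has 1 to 5 rows; each row is the pose to reach, as a shift and turn from the pose commanded when the call began, along the tool's axes at that moment; what a row does not reach only later rows make up. A row lasts 1/10 s, in which the tool goes at most 50 mm and 8.59 degrees, less where a joint would pass 70% of its speed; a pose out of reach is approached as far as the arm can. A call with a gripper value outside its range is refused whole. The fingers move at their own pace and stop on an object; FORCE is the grip in N (left out, the last holds). Time passes only in rows, so rows that repeat a pose let the fingers close. It gives the time, the measured TCP pose, the force, the opening and the grip force at its end, in the units of the state.
- get_state(): the state, without advancing time (a new reading comes with each control period).
- capture(name): name is "scene" or "top"; returns the picture (400x640x3 uint8, red, green, blue); there is no depth.
- camera_info(name): a dict with "K" (3x3 intrinsics, pixels), "R" (3x3) and "t" (3): a world point X has camera coordinates R X + t. Camera axes: x right, y down, z forward; pixel columns grow to the right and rows downward; lengths in m; the calibration is good to about 2 mm. A picture is of the moment at which its call begins. camera_info takes no time and is no camera call.
- finish_job(): hands the job in; it is judged then, once.
The state is a dict: "time_s": time; "joint_positions": joint angles; "joint_velocities": joint speeds; "joint_efforts": joint torques, N m; "eef_pos": TCP position; "ee_rot": TCP orientation; "contact_force": force on the tool from outside, world axes, zero at the start; "ft_torque": the same for the moment, N m; "grip_width": finger opening in m; "finger_force": force on a finger pad.
Only numpy, scipy, OpenCV 4.12 (cv2) and the standard library are available. Lean on these libraries where they do the work, as an engineer would, in place of code of your own. Each camera call takes 0.05 s, during which the arm holds its last target. There are 200 camera calls.

## Task

Load the incubator: pull the red vent knob right out first, draw the tray right out with the hook tool in its orange loop, and stand every white green-lidded sample jar upright in the tray, one to a compartment. Then slide the tray fully home and only after that push the vent knob right in; leave the hook tool standing the right way up with handle and tip over its blue mat, and leave the two brown black-lidded jars where they are.

Things in the scene. Friction and masses are not known exactly. Their poses are not given: they have to be found in the camera images.
- incubator: low white bench-top incubator, 260 deep (x), 340 wide (y), 170 high, fixed. Origin: centre of its underside. Its -x axis points out of the open mouth; front face 130 from the origin. Mouth 300 wide, from 20 to 145 above the bench. On the roof a grey control head (top 235 above the bench, its front at x = -40) carries the vent knob
- vent_knob (a joint): travel of the vent knob out of the control head, m: 0 pushed right in (vent shut), 0.030 pulled right out to its stop (vent open). Moves straight along the incubator's -x; about 3.5 N of friction holds it where it is left
- knob_grip (a point): centre of the red round knob head: 32 diameter, 26 long along the incubator's x, on a 12 stem that runs back to the control head (45 behind this centre when in). 35 above the roof, 205 above the bench
- tray (a joint): how far the tray is drawn out along the incubator's -x, m: 0 fully home, 0.145 right out at its stop. Runs on slides with about 2 N of friction, stays where it is left
- tray_middle (a point): middle of the tray's inner floor, 33 above the bench; axes like the incubator's. Aluminium tray 90 deep (x), 290 wide (y), floor 5, walls 4 thick; walls and three dividers rise 17 above the inner floor, giving four compartments (67 wide, 82 deep) centred -107, -36, +36, +107 along y from here. Right out, the row is 90 in front of the face: grip jars front-and-back (along x), from above
- loop_bar (a point): middle of the cross bar of the tray's orange pull loop. The loop is level, 40 above the bench, bars 8 thick, 62 wide, and sticks 56 out of the middle of the tray's front wall; this bar stands 42 in front of the incubator's face with the tray home. Shut fingers may push on it to send the tray home
- loop_hole (a point): centre of the loop's hole, which is open from above and below, 46 wide (incubator's y) x 44 (x); 15 in front of the incubator's face with the tray home
- hook_grip (a point): centre of the hook tool's yellow handle: 110 long (x), 36 wide (y), 34 high (z), standing flat on its underside 17 below this point. Its own +x points along the steel rod to the hook, z up. The tool weighs about 0.2 kg, centre of mass in the handle near this point
- hook_tip (a point): lower end of the hook: the 8 thick rod leaves the handle 13 above hook_grip, runs to 145 ahead of it and bends down 25 to this tip, which is 140 ahead of hook_grip and 12 below it; the rod ends 4 below this point
- hook: the whole hook tool; origin under the handle's centre, 17 below hook_grip; axes as given there
- mat: blue parking mat of the hook tool, 240 (x) x 110 (y) x 3 thick, fixed; origin at the centre of its underside
- jar0_center (a point): centre (40 up) of a white sample jar with green lid and paper label, 44 diameter, 80 high, about 0.14 kg; to be loaded (may be absent)
- jar1_center (a point): centre (40 up) of a white sample jar with green lid and paper label, 44 diameter, 80 high, about 0.14 kg; to be loaded (may be absent)
- jar2_center (a point): centre (40 up) of a white sample jar with green lid and paper label, 44 diameter, 80 high, about 0.14 kg; to be loaded (may be absent)
- jar3_center (a point): centre (40 up) of a white sample jar with green lid and paper label, 44 diameter, 80 high, about 0.14 kg; to be loaded (may be absent)
- amber0_center (a point): centre of a brown jar with black lid, 44 diameter, 75 high: not part of the job
- amber1_center (a point): centre of a brown jar with black lid, 44 diameter, 75 high: not part of the job
Not all that is in view belongs to the job. Of the things that look like the hook, the middle-sized one is meant.

How it is judged:
On the way, in this order (a step that is already met when the one before it is completed fails the run):
1. the vent knob is pulled right out (over 25 of 30 mm) with the tray still in (value of joint vent_knob above 0.025 m and value of joint tray below 0.03 m), for 0.2 s.
2. the tray is being drawn by the hook tool pulling on its loop (out between 40 and 138 mm, hook tip down in the loop, pressing on it with over 0.3 N) (value of joint tray between 0.04 and 0.138 m and x of hook_tip in the frame of loop_hole between -0.03 and 0.03 m and y of hook_tip in the frame of loop_hole between -0.03 and 0.03 m and z of hook_tip in the frame of loop_hole below 0 m and contact force between hook and incubator above 0.3 N), for 0.1 s.
3. the tray is right out (over 138 of 145 mm) (value of joint tray above 0.138 m), for 0.2 s.
4. every jar present stands upright on the floor of the tray, let go (grasp point over 50 mm from every jar centre), with the tray out (value of joint tray above 0.1 m and x of jar0_center in the frame of tray_middle between -0.035 and 0.035 m and y of jar0_center in the frame of tray_middle between -0.142 and 0.142 m and z of jar0_center in the frame of tray_middle between 0.034 and 0.046 m and angle between each of jar0_center, jar1_center, jar2_center, jar3_center's own z axis and vertical below 0.12 rad and x of jar1_center in the frame of tray_middle between -0.035 and 0.035 m and y of jar1_center in the frame of tray_middle between -0.142 and 0.142 m and z of jar1_center in the frame of tray_middle between 0.034 and 0.046 m and x of jar2_center in the frame of tray_middle between -0.035 and 0.035 m and y of jar2_center in the frame of tray_middle between -0.142 and 0.142 m and z of jar2_center in the frame of tray_middle between 0.034 and 0.046 m and x of jar3_center in the frame of tray_middle between -0.035 and 0.035 m and y of jar3_center in the frame of tray_middle between -0.142 and 0.142 m and z of jar3_center in the frame of tray_middle between 0.034 and 0.046 m and distance between the grasp point and jar0_center above 0.05 m and distance between the grasp point and jar1_center above 0.05 m and distance between the grasp point and jar2_center above 0.05 m and distance between the grasp point and jar3_center above 0.05 m), for 0.2 s.
5. the tray is fully home with the vent knob still out (value of joint tray below 0.01 m and value of joint vent_knob above 0.02 m), for 0.2 s.
6. the vent knob is pushed right in (value of joint vent_knob below 0.006 m), for 0.2 s.
At the end, for the whole second after the job is handed in: tray within 10 mm of home, vent knob within 6 mm of right in, every present jar upright (within 0.12 rad) on the floor of a tray compartment, hook tool standing upright with handle and tip over its mat, brown jars upright and within 60 mm of where they began, all at rest (value of joint tray below 0.01 m and value of joint vent_knob below 0.006 m and x of jar0_center in the frame of tray_middle between -0.035 and 0.035 m and y of jar0_center in the frame of tray_middle between -0.142 and 0.142 m and z of jar0_center in the frame of tray_middle between 0.034 and 0.046 m and angle between each of jar0_center, jar1_center, jar2_center, jar3_center's own z axis and vertical below 0.12 rad and x of jar1_center in the frame of tray_middle between -0.035 and 0.035 m and y of jar1_center in the frame of tray_middle between -0.142 and 0.142 m and z of jar1_center in the frame of tray_middle between 0.034 and 0.046 m and x of jar2_center in the frame of tray_middle between -0.035 and 0.035 m and y of jar2_center in the frame of tray_middle between -0.142 and 0.142 m and z of jar2_center in the frame of tray_middle between 0.034 and 0.046 m and x of jar3_center in the frame of tray_middle between -0.035 and 0.035 m and y of jar3_center in the frame of tray_middle between -0.142 and 0.142 m and z of jar3_center in the frame of tray_middle between 0.034 and 0.046 m and x of hook_grip in the frame of mat between -0.12 and 0.12 m and y of hook_grip in the frame of mat between -0.055 and 0.055 m and x of hook_tip in the frame of mat between -0.12 and 0.12 m and y of hook_tip in the frame of mat between -0.055 and 0.055 m and z of hook_grip in the frame of mat below 0.03 m and angle between hook_grip's own z axis and vertical below 0.15 rad and linear speed of hook below 0.02 m/s and distance of each of amber0_center, amber1_center from where it was at the start of the episode below 0.06 m and angle between each of amber0_center, amber1_center's own z axis and vertical below 0.3 rad); the robot touches nothing.
It fails at once if the tray is out (over 30 mm) while the vent knob is not pulled out (under 18 mm) (value of joint tray above 0.03 m and value of joint vent_knob below 0.018 m).
It fails at once if a brown jar is knocked over (angle between any of amber0_center, amber1_center's own z axis and vertical above 0.6 rad).
Of jar0, jar1, jar2, jar3 only 2 to 4 are there at a start; the rules pass over those that are not, and their reading is None.
At some moment in a run one of hook may be knocked a few centimetres aside while the robot is not near it.
It also fails if it takes over 210 s, if anything falls off the work surface, if the arm or the gripper's body presses on something with over 40 N, if the wrist force passes 120 N, or if a joint passes its speed limit or range.

## Working session

There is one attempt and no reset: what is moved stays moved. The work goes in short steps, Python scripts to look and compute and a shell command to move; the robot and the scene stay as the last step left them, time stands still between calls to the robot, and variables do not carry over. Pictures are saved under pics/ and viewed, at most 14 in all, crops included, and the job is handed in when it is done.

```bash
ls; mkdir -p pics
python3 - <<'E'
from cell import *
import cv2
for n in ("scene","top"):
    im=capture(n); cv2.imwrite(f"pics/{n}0.png",im[:,:,::-1]); c=camera_info(n); print(n,c)
s=get_state(); print({k:s[k] for k in("time_s","eef_pos","ee_rot","grip_width")})
E
```

```text
pics
scene {'K': array([[419.4800766 ,   0.        , 322.36502427],
       [  0.        , 419.4800766 , 193.82073133],
       [  0.        ,   0.        ,   1.        ]]), 'R': array([[ 0.81822336,  0.57486254, -0.00660178],
       [ 0.42943449, -0.61878435, -0.65779324],
       [-0.38222577,  0.53538677, -0.75316961]]), 't': array([-0.33313395, -0.07300072,  1.34671961])}
top {'K': array([[432.87192078,   0.        , 318.92025843],
       [  0.        , 432.87192078, 203.36868003],
       [  0.        ,   0.        ,   1.        ]]), 'R': array([[-0.02633399, -0.9994166 , -0.02174789],
       [-0.99796191,  0.02754819, -0.05755966],
       [ 0.05812519,  0.02018779, -0.99810516]]), 't': array([0.03118381, 0.41443586, 1.58082787])}
{'time_s': 0.1, 'eef_pos': array([ 0.20020983, -0.53877914,  0.25288016]), 'ee_rot': array([ 9.84217581e-01,  1.76961862e-01, -1.09377883e-04, -4.90653666e-04]), 'grip_width': 0.08560432382528815}
```

View pics/scene0.png

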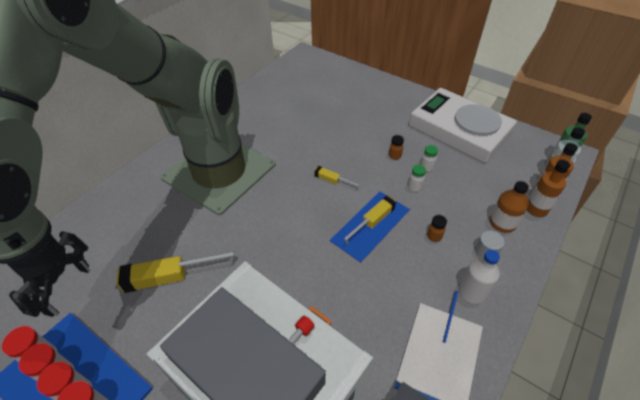

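View pics/top0.png

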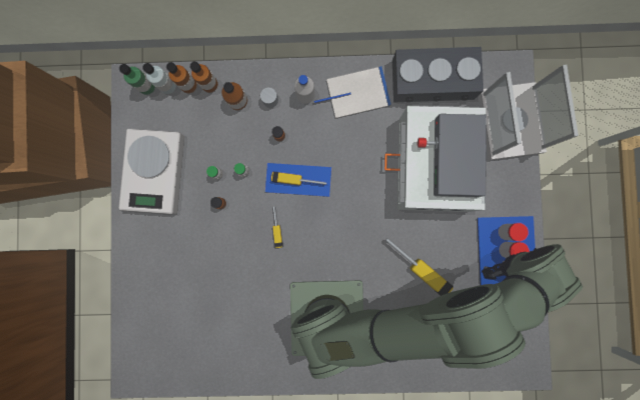

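Scene: two green-lidded jars, top view (213,173) and (240,170). The brown jars are at (278,134) and (217,203). The middle-sized hook is on the blue mat at (298,180). The incubator is at (445,158) with its mouth towards image left, the orange loop at (391,163) and the red knob at (422,143).

```bash
cat > h.py <<'E'
from cell import *
import cv2, numpy as np
from scipy.spatial.transform import Rotation as Rot
def ray(n,uv):
    c=camera_info(n); K,R,t=c["K"],c["R"],c["t"]
    o=-R.T@t; d=R.T@np.linalg.inv(K)@np.array([uv[0],uv[1],1.0]); return o,d/np.linalg.norm(d)
def plane(n,uv,z):
    o,d=ray(n,uv); return o+d*(z-o[2])/d[2]
def tri(uvs,uvt):
    o1,d1=ray("scene",uvs);o2,d2=ray("top",uvt)
    s=np.linalg.lstsq(np.c_[d1,-d2],o2-o1,rcond=None)[0]
    a,b=o1+d1*s[0],o2+d2*s[1]; return (a+b)/2,np.linalg.norm(a-b)
def proj(n,X):
    c=camera_info(n);p=c["K"]@(c["R"]@np.array(X)+c["t"]);return p[:2]/p[2]
def mask(im,lo,hi):
    return cv2.inRange(cv2.cvtColor(im,cv2.COLOR_RGB2HSV),np.array(lo),np.array(hi))
def blobs(m,amin=8,roi=None):
    n,l,s,c=cv2.connectedComponentsWithStats(m)
    return [(c[i].round(1).tolist(),s[i].tolist()) for i in range(1,n) if s[i][4]>=amin]
COL=dict(green=((45,90,50),(85,255,255)),red=((0,150,80),(4,255,255)),orange=((5,150,120),(14,255,255)),yellow=((20,150,80),(32,255,255)),blue=((105,150,60),(120,255,255)),black=((0,0,0),(180,255,32)))
E
python3 - <<'E'
from h import *
for n in("scene","top"):
    im=capture(n)
    for k in COL:
        if k=="black": continue
        print(n,k,[(c,s) for c,s in blobs(mask(im,*COL[k]))])
im=capture("top")
cv2.imwrite("pics/a.png",cv2.resize(im[90:220,190:500,::-1],None,fx=2.58,fy=2.58,interpolation=cv2.INTER_CUBIC))
E
```

```text
scene green [([435.1, 102.1], [427, 96, 17, 13, 124]), ([571.5, 130.1], [562, 122, 23, 17, 115]), ([582.6, 138.2], [579, 133, 8, 12, 40]), ([430.7, 150.3], [425, 145, 13, 11, 114]), ([418.7, 170.0], [413, 164, 13, 13, 126])]
scene red [([304.7, 324.8], [296, 317, 18, 18, 198]), ([44.4, 365.6], [2, 326, 92, 74, 2961])]
scene orange [([553.9, 160.1], [552, 158, 5, 6, 17]), ([571.3, 166.0], [570, 163, 3, 6, 9]), ([554.0, 182.5], [544, 175, 21, 13, 108]), ([319.9, 314.6], [310, 307, 20, 17, 72])]
scene yellow [([327.8, 175.1], [318, 168, 21, 15, 184]), ([378.3, 212.2], [365, 199, 27, 28, 351]), ([156.2, 272.5], [130, 257, 54, 32, 1233])]
scene blue [([367.5, 230.1], [331, 192, 78, 70, 1783]), ([491.4, 256.3], [485, 250, 14, 14, 153]), ([450.9, 312.6], [444, 291, 14, 51, 105]), ([96.5, 361.0], [44, 314, 108, 86, 3980]), ([17.7, 385.1], [0, 361, 52, 39, 1113]), ([397.2, 384.8], [396, 383, 4, 5, 16]), ([430.9, 397.9], [427, 396, 9, 4, 14])]
top green [([132.8, 75.3], [124, 67, 17, 16, 171]), ([239.1, 168.2], [234, 163, 11, 11, 93]), ([211.8, 171.0], [207, 166, 11, 11, 95]), ([145.0, 200.5], [136, 197, 19, 8, 129])]
top red [([421.9, 141.9], [419, 139, 7, 7, 48]), ([517.8, 231.6], [510, 224, 17, 16, 228]), ([518.0, 248.2], [510, 243, 18, 12, 146])]
top orange [([201.4, 73.9], [192, 65, 17, 16, 113]), ([178.8, 74.7], [170, 66, 16, 16, 115]), ([388.5, 161.0], [385, 154, 14, 16, 59])]
top yellow [([288.7, 178.2], [278, 173, 23, 11, 201]), ([276.9, 233.9], [273, 226, 9, 17, 116]), ([428.4, 275.0], [412, 260, 34, 31, 468])]
top blue [([302.9, 79.3], [299, 75, 8, 9, 53]), ([322.5, 99.5], [315, 98, 16, 4, 19]), ([300.1, 179.4], [266, 163, 65, 33, 1328]), ([497.9, 237.6], [478, 217, 57, 54, 1365]), ([490.2, 279.7], [481, 272, 24, 13, 124])]
```

View pics/a.png

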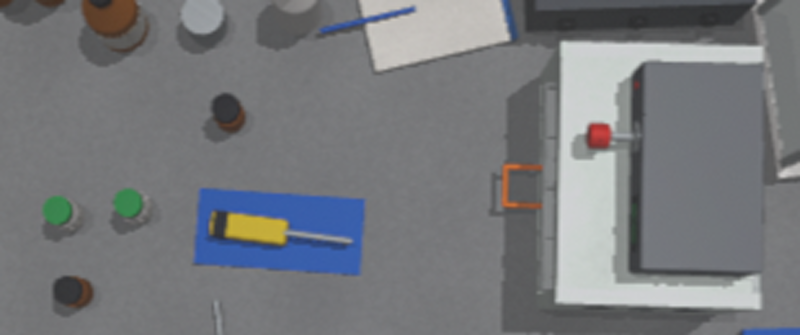

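Run:
```python
from h import *
np.set_printoptions(precision=4,suppress=True)
im=capture("top")
print("jars",[tri(a,b) for a,b in(((418.7,170),(239.1,168.2)),((430.7,150.3),(211.8,171)))])
print("jar pl",[plane("top",b,.078)[:2] for b in((239.1,168.2),(211.8,171))])
bl=[c for c,s in blobs(mask(im,*COL["black"]),15) if 200<c[0]<300 and 120<c[1]<260]; print(bl,[plane("top",c,.07)[:2] for c in bl])
print("knob",tri((304.7,324.8),(421.9,141.9)))
print("knob top pl .21",plane("top",(421.9,141.9),.212))
# roof front edge
g=cv2.cvtColor(im,cv2.COLOR_RGB2GRAY).astype(float)
def edge(v0,v1,u0,u1,z,sgn):
    P=[]
    for v in range(v0,v1):
        d=sgn*np.diff(g[v,u0:u1]); i=d.argmax()
        w=np.clip(d[max(i-1,0):i+2],0,None); P.append(plane("top",(u0+.5+(np.arange(max(i-1,0),min(i+2,len(d)))*w).sum()/w.sum(),v),z)[:2])
    P=np.array(P); f=cv2.fitLine(P.astype(np.float32),cv2.DIST_HUBER,0,.01,.01).ravel(); return f
def edgeh(u0,u1,v0,v1,z,sgn):
    P=[]
    for u in range(u0,u1):
        d=sgn*np.diff(g[v0:v1,u]); i=d.argmax()
        P.append(plane("top",(u,v0+.5+i),z)[:2])
    P=np.array(P); return cv2.fitLine(P.astype(np.float32),cv2.DIST_HUBER,0,.01,.01).ravel()
f=edge(112,200,400,412,.17,1);print("front",f,np.degrees(np.arctan2(f[1],f[0])))
f=edgeh(415,475,202,214,.17,-1);print("near side",f,np.degrees(np.arctan2(f[1],f[0])))
f=edgeh(415,435,98,112,.17,1);print("far side",f,np.degrees(np.arctan2(f[1],f[0])))
# loop
m=mask(im,(3,110,90),(16,255,255)); m[:, :380]=0; m[:,405:]=0
ys,xs=np.nonzero(m); print("loop px",xs.min(),xs.max(),ys.min(),ys.max())
for v in range(ys.min(),ys.max()+1): print(v,"".join("%4d"%x for x in xs[ys==v]))
# mat + hook
mb=mask(im,*COL["blue"]); my=mask(im,*COL["yellow"])
for nm,mm,z in(("mat",mb,.003),("yellow",my,.034)):
    l=np.zeros_like(mm); l[158:200,262:335]=mm[158:200,262:335]
    c=max(cv2.findContours(l,0,1)[0],key=cv2.contourArea); b=cv2.boxPoints(cv2.minAreaRect(c)); print(nm,[plane("top",p,z)[:2] for p in b])
```

```text
jars [(array([0.5458, 0.3012, 0.0696]), np.float64(0.0003351177090886037)), (array([0.5383, 0.3992, 0.0702]), np.float64(0.0002620983731549606))]
jar pl [array([0.5445, 0.2994]), array([0.5373, 0.3972])]
[] []
knob (array([ 0.5946, -0.323 ,  0.205 ]), np.float64(0.000603624974714221))
knob top pl .21 [ 0.593  -0.3216  0.212 ]
front [ 0.9984 -0.0559  0.5554 -0.2775] -3.2062356
near side [ 0.0512  0.9987  0.3791 -0.3909] 87.06446
far side [ 0.056   0.9984  0.7234 -0.3402] 86.78909
loop px 385 399 154 170
154  385 386 387 388 389 390 391 392 393 394 395 396 397 398 399
155  385 386 387 388 389 390 391 392 393 394 395 396 397 398 399
156  385 386
157  385 386
158  385 386
159  385 386
160  385 386
161  385 386
162  385 386
163  385 386
164  385 386
165  385 386
166  385 386
167  385 386
168  385 386 387 388 389 390
169  385 386 387 388 389 390 391 392 393 394 395 396 397 398 399
170  386 387 388 389 390 391 392 393 394 395 396 397 398 399
mat [array([0.4662, 0.2181]), array([0.5723, 0.2088]), array([ 0.5492, -0.0263]), array([ 0.4436, -0.0162])]
yellow [array([0.4991, 0.1707]), array([0.5317, 0.1657]), array([0.518 , 0.0821]), array([0.4855, 0.0872])]
```

Everything matches the stated sizes: knob height 0.205, incubator width 0.342, yaw −93.1°. I'll start with the knob.

```bash
cat >> h.py <<'E'
np.set_printoptions(precision=4,suppress=True)
OUT=np.array([.0535,.9986,0]); LAT=np.array([.9986,-.0535,0]); FACE=np.array([.5558,-.2775,0])
def go(x,y,z,ang):
    """row that brings the TCP to xyz, pointing down, tool x at heading ang (deg)"""
    s=get_state(); R0=Rot.from_quat(s["ee_rot"]); a=np.radians(ang)
    best=None
    Rt=Rot.from_matrix(np.c_[[np.cos(a),np.sin(a),0],[np.sin(a),-np.cos(a),0],[0,0,-1]])
    d=R0.inv().apply(np.array([x,y,z])-s["eef_pos"]); r=(R0.inv()*Rt).as_rotvec()
    h=R0.as_matrix()[:,0]; print("t",s["time_s"],"at",s["eef_pos"],"head",np.degrees(np.arctan2(h[1],h[0])).round(1),"q",s["joint_positions"],"F",s["contact_force"],"w",round(s["grip_width"],4))
    print("row",d.round(4).tolist(),r.round(4).tolist())
E
python3 - <<'E'
from h import *
go(.595,-.323,.32,86.9)
print(plane("top",(385.5,162),.044),"exp",FACE+.042*OUT)
print("rod tip",plane("top",(325.7,183.4),.047),plane("top",(325.7,183.4),.04))
im=capture("top"); print(blobs(mask(im,(0,0,0),(180,255,45)),10)[:20])
E
```

```text
t 0.3 at [ 0.2003 -0.5389  0.2531] head 20.4 q [ 1.1733  0.7067 -0.0276  1.4847  0.022   0.9509 -0.0755] F [-0.3766  0.7397  0.4669] w 0.0857
row [0.4452, -0.0649, -0.0668] [-0.0004, -0.0002, -1.1609]
[ 0.5564 -0.2252  0.044 ] exp [ 0.558  -0.2356  0.    ]
rod tip [ 0.4846 -0.0071  0.047 ] [ 0.4853 -0.007   0.04  ]
[([172.1, 68.0], [168, 63, 9, 10, 45]), ([124.9, 69.1], [120, 64, 11, 11, 75]), ([148.0, 68.0], [144, 64, 9, 9, 55]), ([196.8, 69.3], [192, 66, 8, 6, 20]), ([536.8, 253.0], [521, 246, 33, 15, 190]), ([69.7, 327.1], [66, 250, 8, 150, 1098]), ([505.4, 267.2], [493, 256, 29, 22, 156]), ([487.6, 272.7], [483, 268, 12, 11, 61]), ([445.1, 288.6], [438, 282, 14, 13, 83]), ([467.0, 296.5], [447, 287, 42, 20, 433]), ([315.1, 313.9], [298, 306, 35, 17, 165])]
```

```bash
python3 -m jog '[[[0,0,-0.067,0,0,0,1],[0.1,-0.014,-0.067,0,0,-0.3,1],[0.15,-0.021,-0.067,0,0,-0.4,1],[0.2,-0.028,-0.067,0,0,-0.55,1],[0.22,-0.032,-0.067,0,0,-0.7,1]]]'
python3 - <<'E'
from h import *
go(.595,-.323,.32,86.9)
E
```

```text
time_s: 0.85
eef_pos: [0.3766, -0.4426, 0.3199]
ee_rot: [0.887, 0.463, 0.0, 0.0]
contact_force: [0.2, -0.1, 0.6]
grip_width: 0.085
finger_force: 0.0
t 0.85 at [ 0.3766 -0.4426  0.3199] head 55.1 q [ 0.9006  0.6546 -0.1845  1.3418  0.1225  1.1557  0.0949] F [ 0.2429 -0.066   0.5706] w 0.085
row [0.223, 0.1107, -0.0] [0.0004, 0.0003, -0.555]
```

```bash
python3 -m jog '[[[0.223,0.1107,0,0,0,-0.555,1],[0.223,0.1107,0,0,0,-0.555,1],[0.223,0.1107,0,0,0,-0.555,1],[0.223,0.1107,0,0,0,-0.555,1],[0.223,0.1107,0,0,0,-0.555,1]]]' >/dev/null;  python3 -m jog '[[[0,0,0,0,0,0,1],[0,0,0,0,0,0,1]]]' >/dev/null
python3 - <<'E'
from h import *
go(.595,-.323,.207,86.9)
cv2.imwrite("pics/k.png",cv2.resize(capture("scene")[250:400,200:400,::-1],None,fx=3,fy=3,interpolation=2))
E
```

```text
t 1.55 at [ 0.5947 -0.3247  0.3188] head 86.6 q [ 0.5525  0.857  -0.3005  0.8904  0.2281  1.4218  0.2591] F [-0.9244  0.1948  0.4054] w 0.0852
row [0.0016, 0.0003, 0.1118] [-0.0009, -0.0004, -0.0045]
```

View pics/k.png

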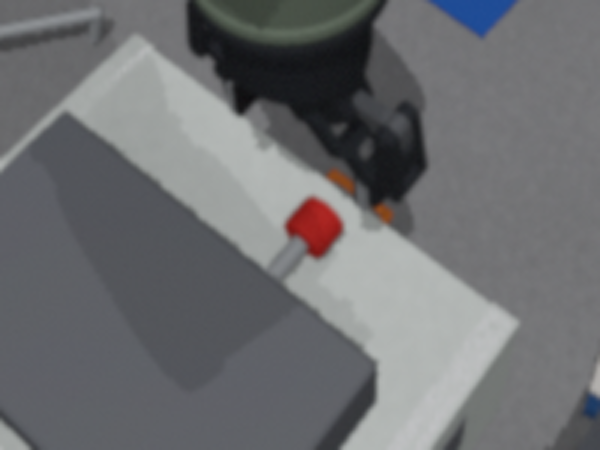

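The red knob is at about crop (315,226), with the gripper above and in front of it as expected. I'll descend and grip.

```bash
python3 -m jog '[[[0.0016,0,0.04,0,0,0,1],[0.0016,0,0.08,0,0,0,1],[0.0016,0,0.112,0,0,0,1],[0.0016,0,0.112,0,0,0,1]]]'; python3 -m jog '[[[0,0,0,0,0,0,0.2],[0,0,0,0,0,0,0.2],[0,0,0,0,0,0,0.2],[0,0,0,0,0,0,0.2],[0,0,0,0,0,0,0.2]]]' 60
```

```text
time_s: 2.0
eef_pos: [0.5919, -0.3245, 0.2044]
ee_rot: [0.729, 0.685, -0.001, -0.003]
contact_force: [-0.7, -1.3, 0.7]
grip_width: 0.0854
finger_force: 0.0
time_s: 2.5
eef_pos: [0.5945, -0.3241, 0.209]
ee_rot: [0.728, 0.685, 0.0, 0.001]
contact_force: [-3.8, 0.4, 10.5]
grip_width: 0.0303
finger_force: 58.6
```

```bash
python3 -m jog '[[[0.008,0,0,0,0,0,0.2],[0.016,0,0,0,0,0,0.2],[0.024,0,0,0,0,0,0.2],[0.031,0,0,0,0,0,0.2],[0.031,0,0,0,0,0,0.2]]]';python3 -m jog '[[[0.003,0,0,0,0,0,0.2],[0.003,0,0,0,0,0,0.2],[0.003,0,0,0,0,0,0.2]]]'
```

```text
time_s: 3.0
eef_pos: [0.5961, -0.296, 0.209]
ee_rot: [0.729, 0.685, -0.001, 0.003]
contact_force: [0.1, -15.9, 4.8]
grip_width: 0.0302
finger_force: 60.5
time_s: 3.3
eef_pos: [0.596, -0.2959, 0.209]
ee_rot: [0.729, 0.684, -0.002, 0.005]
contact_force: [3.5, -31.1, 2.6]
grip_width: 0.0303
finger_force: 60.3
```

```bash
python3 -m jog '[[[-0.003,0,0,0,0,0,0.2],[-0.003,0,0,0,0,0,1],[-0.003,0,0,0,0,0,1],[-0.003,0,0,0,0,0,1],[-0.003,0,0,0,0,0,1]]]' >/dev/null;python3 -m jog '[[[0,0,-0.05,0,0,0,1],[0,0,-0.1,0,0,0,1],[0,0,-0.1,0,0,0,1]]]'
python3 - <<'E'
from h import *
go(.5096,.14,.2,80.5)
print(tri(*[max((b for b in blobs(mask(capture(n),*COL["red"])) if (b[0][0]>200 and b[0][1]>300) or (n=="top" and b[0][0]<450)),key=lambda b:b[1][4])[0] for n in("scene","top")]))
E
```

```text
time_s: 4.1
eef_pos: [0.5975, -0.2931, 0.3139]
ee_rot: [0.728, 0.686, 0.002, 0.004]
contact_force: [0.7, -0.3, 0.2]
grip_width: 0.0854
finger_force: 0.0
t 4.1 at [ 0.5975 -0.2931  0.3139] head 86.6 q [ 0.5175  0.8258 -0.3006  0.9832  0.2251  1.3519  0.2025] F [ 0.6548 -0.3389  0.165 ] w 0.0854
row [0.4273, -0.1148, 0.1119] [0.0086, 0.002, 0.1056]
(array([ 0.5958, -0.2894,  0.1976]), np.float64(0.004736082329468904))
```

```bash
python3 -m jog '[[[0.05,-0.013,0,0,0,0,1],[0.1,-0.026,0,0,0,0,1],[0.15,-0.04,0.02,0,0,0.02,1],[0.2,-0.053,0.04,0,0,0.05,1],[0.24,-0.064,0.06,0,0,0.1,1]]]' >/dev/null;python3 - <<'E'
from h import *
go(.5096,.14,.12,80.5)
E
```

```text
t 4.7 at [ 0.5473 -0.0568  0.2506] head 80.8 q [ 0.1815  0.6791 -0.2583  1.5756  0.2033  0.9143 -0.3079] F [ 1.493   1.2428 -1.0851] w 0.0853
row [0.1881, -0.0687, 0.1308] [-0.0009, -0.0004, 0.0045]
```

```bash
python3 -m jog '[[[0.05,-0.018,0.0,0,0,0,1],[0.1,-0.036,0.03,0,0,0,1],[0.14,-0.052,0.06,0,0,0,1],[0.188,-0.0687,0.09,0,0,0.0045,1],[0.188,-0.0687,0.13,0,0,0.0045,1]]]' >/dev/null;python3 -m jog '[[[0,0,0,0,0,0,1],[0,0,0,0,0,0,1]]]' >/dev/null;python3 - <<'E'
from h import *
go(.5096,.14,.032,80.5)
im=capture("scene");cv2.imwrite("pics/g.png",cv2.resize(im[140:280,290:470,::-1],None,fx=3,fy=3,interpolation=2))
E
```

```text
t 5.4 at [0.5105 0.1349 0.1279] head 80.6 q [-0.2299  0.8271 -0.166   1.7897  0.2364  0.5467 -0.7102] F [-0.2667 -0.5537  0.4326] w 0.0854
row [0.005, -0.0015, 0.0959] [-0.0022, 0.0014, 0.0018]
```

View pics/g.png

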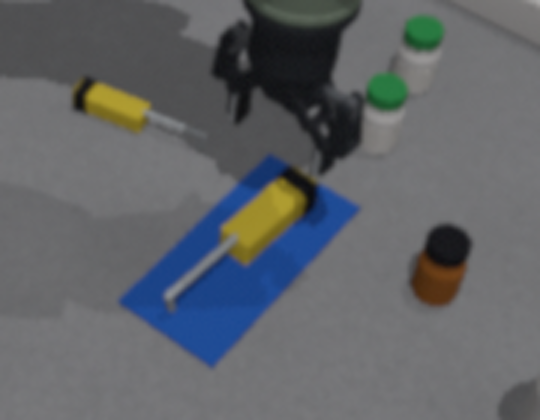

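The gripper is centred over the handle of the hook on the mat, at crop (270,215), so I'll descend and grip.

```bash
python3 -m jog '[[[0.005,-0.0015,0.04,0,0,0,1],[0.005,-0.0015,0.075,0,0,0,1],[0.005,-0.0015,0.095,0,0,0,1],[0.005,-0.0015,0.095,0,0,0,1]]]'; python3 -m jog '[[[0,0,0,0,0,0,0.2],[0,0,0,0,0,0,0.2],[0,0,0,0,0,0,0.2],[0,0,0,0,0,0,0.2],[0,0,0,0,0,0,0.2]]]' 90; python3 -m jog '[[[0,0,-0.03,0,0,0,0.2],[0,0,-0.06,0,0,0,0.2],[0,0,-0.08,0,0,0,0.2],[0,0,-0.08,0,0,0,0.2]]]'
python3 - <<'E'
from h import *
im=capture("top"); go(.56,-.12,.12,86.9)
cv2.imwrite("pics/h.png",cv2.resize(im[100:240,250:450,::-1],None,fx=4,fy=4,interpolation=2))
im=capture("scene"); cv2.imwrite("pics/h2.png",cv2.resize(im[180:350,280:440,::-1],None,fx=3,fy=3,interpolation=2))
E
```

```text
time_s: 5.85
eef_pos: [0.5103, 0.1393, 0.0328]
ee_rot: [0.763, 0.646, -0.001, -0.0]
contact_force: [0.4, -0.2, 1.6]
grip_width: 0.0857
finger_force: 0.0
time_s: 6.35
eef_pos: [0.5111, 0.1405, 0.0349]
ee_rot: [0.763, 0.647, 0.001, 0.0]
contact_force: [-1.5, -1.4, 19.9]
grip_width: 0.0346
finger_force: 90.5
time_s: 6.75
eef_pos: [0.5115, 0.1407, 0.1162]
ee_rot: [0.763, 0.646, 0.002, 0.001]
contact_force: [-0.1, 1.5, -2.0]
grip_width: 0.0342
finger_force: 90.4
t 6.8 at [0.5109 0.1405 0.1146] head 80.6 q [-0.2437  0.85   -0.1587  1.7966  0.2449  0.5119 -0.728 ] F [-0.7854 -0.3978 -1.9669] w 0.0341
row [-0.2489, 0.0911, -0.0055] [0.002, -0.001, -0.1107]
```

View pics/h.png

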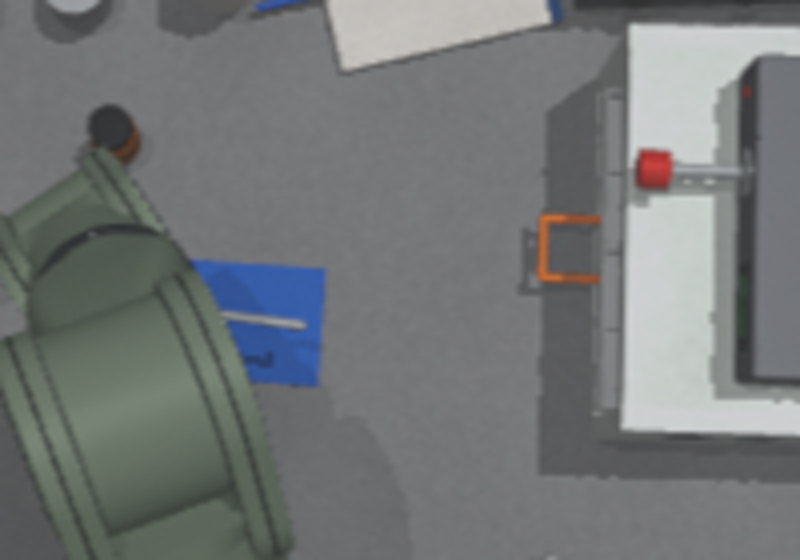

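View pics/h2.png

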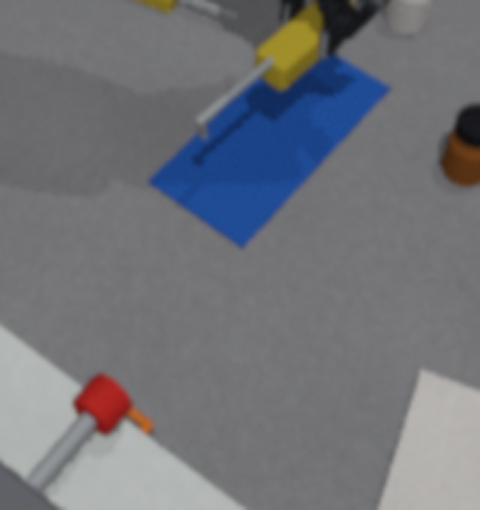

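Hook held level. The rod's elbow is at top px (326.3,181.3) and the bar of the loop at px 385.7. Next I'll compute the tip offset and the approach.

Run:
```python
from h import *
s=get_state(); R0=Rot.from_quat(s["ee_rot"]); p=s["eef_pos"]
for n,uv,z in(("top",(326.1,181.1),.113),("scene",(347.5,223.9),.08)):
    X=plane(n,uv,z); print(n,X,"in tool",R0.inv().apply(X-p))
print("bar",plane("top",(385.75,(248+.5)/4-.5+100),.042), "knob",plane("top",((655.5)/4-.5+250,(170.5)/4-.5+100),.211))
print("side bars", plane("top",((570.5)/4-.5+250,(218.5)/4-.5+100),.042),plane("top",((570.5)/4-.5+250,(279.5)/4-.5+100),.042))
```

```text
top [ 0.4856 -0.0089  0.113 ] in tool [-0.1514 -0.0001  0.0006]
scene [0.4848 0.0055 0.08  ] in tool [-0.1373 -0.0033  0.0336]
bar [ 0.558  -0.2264  0.042 ] knob [ 0.5933 -0.2944  0.211 ]
side bars [ 0.5847 -0.2504  0.042 ] [ 0.5291 -0.2484  0.042 ]
```

```bash
python3 -m jog '[[[-0.05,0.02,-0.01,0,0,0,0.2],[-0.1,0.04,-0.015,0,0,-0.03,0.2],[-0.15,0.058,-0.015,0,0,-0.06,0.2],[-0.2,0.076,-0.015,0,0,-0.09,0.2],[-0.24,0.091,-0.015,0,0,-0.11,0.2]]]';python3 -m jog '[[[0,0,0,0,0,0,0.2],[0,0,0,0,0,0,0.2]]]' >/dev/null
python3 - <<'E'
from h import *
go(.565,-.112,.13,86.9)
E
```

```text
time_s: 7.35
eef_pos: [0.5591, -0.1056, 0.1274]
ee_rot: [0.726, 0.688, -0.0, -0.001]
contact_force: [1.2, -0.3, -1.0]
grip_width: 0.0344
finger_force: 90.3
t 7.55 at [ 0.5589 -0.1045  0.1272] head 86.8 q [ 0.2747  0.8788 -0.2873  1.6397  0.355   0.6768 -0.2501] F [-0.176   0.652  -2.0481] w 0.0343
row [-0.0071, 0.0066, -0.0028] [-0.0018, -0.0006, -0.0026]
```

```bash
python3 -m jog '[[[-0.007,0.0065,0,0,0,-0.003,0.2],[-0.007,0.0065,0,0,0,-0.003,0.2],[-0.007,0.0065,0,0,0,-0.003,0.2]]]'
python3 - <<'E'
from h import *
for n,(a,b,c,d) in(("top",(130,200,330,430)),("scene",(250,370,250,400))):
    im=capture(n);cv2.imwrite(f"pics/l_{n}.png",cv2.resize(im[a:b,c:d,::-1],None,fx=4,fy=4,interpolation=2))
a=cv2.imread("pics/l_top.png");b=cv2.imread("pics/l_scene.png");
m=np.zeros((480,1000,3),np.uint8);m[:280,:400]=a;m[:480,400:]=b;cv2.imwrite("pics/l.png",cv2.resize(m,(800,384)))
go(.565,-.112,.055,86.9)
E
```

```text
time_s: 7.85
eef_pos: [0.5657, -0.1102, 0.1283]
ee_rot: [0.725, 0.689, 0.0, -0.0]
contact_force: [-0.3, 0.2, -1.1]
grip_width: 0.0342
finger_force: 90.5
t 7.95 at [ 0.5655 -0.1102  0.1285] head 87.1 q [ 0.2841  0.8856 -0.2929  1.6116  0.3551  0.6976 -0.2321] F [ 0.0052  0.385  -1.023 ] w 0.0347
row [-0.0018, -0.0004, 0.0735] [-0.0002, -0.0002, 0.0034]
```

View pics/l.png

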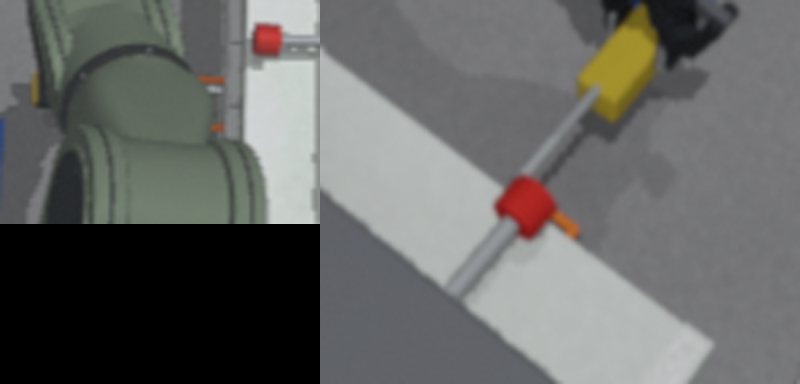

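Run:
```python
from h import *
print("rod end",plane("top",(397.1,157.3),.128))
im=capture("top")[150:175,388:404]
m=mask(im,(3,100,80),(16,255,255)); ys,xs=np.nonzero(m)
g=im.min(2)
for r in range(25): print(r+150," ".join("%3d"%v for v in g[r]))
print(sorted(set(ys+150)))
```

```text
rod end [ 0.5588 -0.2538  0.128 ]
150  64  82  90  90  89  90  91  91  90  90  91 100 106 115 124 130
151  63  76  88  90  89  90  90  90  91  90  91 103 109 116 125 129
152  79  74  82  88  90  90  89  89  90  89  91 104 110 120 128 129
153  87  82  84  81  76  74  75  76  82  88  89 100 110 120 128 129
154  90  89  86  78  62  53  51  50  52  52  51  60 101 125 128 130
155  91  92  90  88  80  65  57  59  60  56  54  60  99 125 128 128
156  92  91  91  91  89  84  90 101 102  94  89  87 108 124 129 129
157  92  92  92  91  90  90 108 136 136 130 129 111 109 125 129 129
158  93  93  92  92  92  90  93 121 138 145 146 118 109 124 129 130
159  93  94  94  93  93  92  89  88  86  89  99  99 108 123 128 130
160  93  93  93  93  93  92  90  85  82  85  96  97 108 118 124 128
161  94  93  94  93  94  94  91  88  87  90  98  99 109 123 125 126
162  94  94  95  94  95  93  92  88  85  88 100  99 108 117 115 113
163  94  94  94  95  95  95  92  88  86  89  98  99 109 115 108 104
164  95  95  95  95  95  94  91  89  86  87  94  96 109 124 127 127
165  94  94  95  96  95  94  92  86  81  81  92  96 110 126 129 129
166  95  95  95  95  95  94  92  87  81  81  94  97 116 128 130 128
167  95  95  95  96  95  94  91  86  86  88  97  95 114 129 129 128
168  95  95  95  95  94  94  90  82  77  74  80  81 112 129 129 128
169  95  96  96  96  96  93  88  78  61  51  50  60 109 130 129 127
170  95  94  95  95  95  94  88  78  65  57  61  67 110 130 129 128
171  95  95  96  95  95  93  87  82  80  84  99  98 113 129 129 129
172  96  96  96  94  94  92  85  80  78  82 101  99 110 125 127 129
173  97  96  96  95  94  91  81  75  76  79  88  87  88  98 106 116
174  93  94  94  94  93  89  78  68  67  72  80  85  83  83  78  74
[np.int64(154), np.int64(155), np.int64(169), np.int64(170)]
```

Elbow is over the middle of the hole, within 2 mm laterally. I'll go down and pull slowly.

```bash
python3 -m jog '[[[-0.001,-0.002,0.025,0,0,0,0.2],[-0.001,-0.002,0.05,0,0,0,0.2],[-0.001,-0.002,0.0735,0,0,0,0.2],[-0.001,-0.002,0.0735,0,0,0,0.2]]]'; python3 -m jog '[[[0.01,0,0,0,0,0,0.2],[0.02,0,0,0,0,0,0.2],[0.03,0,0,0,0,0,0.2],[0.04,0,0,0,0,0,0.2],[0.05,0,0,0,0,0,0.2]]]'
```

```text
time_s: 8.4
eef_pos: [0.5623, -0.1112, 0.0528]
ee_rot: [0.725, 0.689, -0.001, -0.002]
contact_force: [0.4, -0.2, -0.8]
grip_width: 0.0346
finger_force: 90.4
time_s: 8.9
eef_pos: [0.5663, -0.0609, 0.0555]
ee_rot: [0.725, 0.689, 0.0, 0.0]
contact_force: [0.4, -3.1, -1.2]
grip_width: 0.0345
finger_force: 90.5
```

```bash
python3 -m jog '[[[0.01,0,0,0,0,0,0.2],[0.02,0,0,0,0,0,0.2],[0.03,0,0,0,0,0,0.2],[0.04,0,0,0,0,0,0.2],[0.05,0,0,0,0,0,0.2]]]'
python3 - <<'E'
from h import *
m=mask(capture("top"),(3,110,90),(16,255,255)); m[:,:300]=0;m[:140]=0; print(blobs(m,3))
E
```

```text
time_s: 9.4
eef_pos: [0.5687, -0.0111, 0.055]
ee_rot: [0.725, 0.689, 0.0, -0.0]
contact_force: [1.6, -2.3, -1.3]
grip_width: 0.0344
finger_force: 90.5
[([371.2, 153.5], [364, 153, 15, 2, 29]), ([373.5, 168.5], [370, 168, 8, 2, 16])]
```

```bash
python3 -m jog '[[[0.01,0,0,0,0,0,0.2],[0.02,0,0,0,0,0,0.2],[0.03,0,0,0,0,0,0.2],[0.04,0,0,0,0,0,0.2],[0.05,0,0,0,0,0,0.2]]]';python3 -m jog '[[[0.005,0,0,0,0,0,0.2],[0.01,0,0,0,0,0,0.2],[0.015,0,0,0,0,0,0.2],[0.018,0,0,0,0,0,0.2],[0.018,0,0,0,0,0,0.2]]]'
```

```text
time_s: 9.95
eef_pos: [0.5712, 0.039, 0.055]
ee_rot: [0.725, 0.689, -0.0, -0.0]
contact_force: [1.2, -3.0, -1.0]
grip_width: 0.0343
finger_force: 90.5
time_s: 10.45
eef_pos: [0.5717, 0.048, 0.0544]
ee_rot: [0.727, 0.687, -0.005, 0.003]
contact_force: [2.8, -45.4, -6.4]
grip_width: 0.0345
finger_force: 90.2
```

```bash
python3 -m jog '[[[-0.01,0,0,0,0,0,0.2],[-0.018,0,0,0,0,0,0.2],[-0.023,0,0,0,0,0,0.2],[-0.023,0,0,0,0,0,0.2]]]';python3 -m jog '[[[0,0,-0.02,0,0,0,0.2],[0,0,-0.045,0,0,0,0.2],[0,0,-0.08,0,0,0,0.2],[0,0,-0.08,0,0,0,0.2]]]'
python3 - <<'E'
from h import *
im=capture("top"); go(.514,.156,.12,84.4)
cv2.imwrite("pics/o.png",cv2.resize(im[100:240,250:450,::-1],None,fx=4,fy=4,interpolation=2))
E
```

```text
time_s: 10.85
eef_pos: [0.571, 0.0327, 0.0551]
ee_rot: [0.725, 0.688, 0.0, -0.0]
contact_force: [0.5, 1.4, -1.8]
grip_width: 0.034
finger_force: 90.8
time_s: 11.25
eef_pos: [0.5724, 0.0339, 0.1387]
ee_rot: [0.725, 0.689, 0.002, 0.001]
contact_force: [0.1, -0.1, -2.4]
grip_width: 0.0344
finger_force: 91.0
t 11.3 at [0.5717 0.0337 0.1367] head 87.1 q [ 0.0125  0.8644 -0.2509  1.6233  0.3009  0.6887 -0.4379] F [ 0.4791 -0.3146 -2.5014] w 0.0344
row [0.1191, -0.064, 0.0166] [0.003, -0.0012, 0.0466]
```

View pics/o.png

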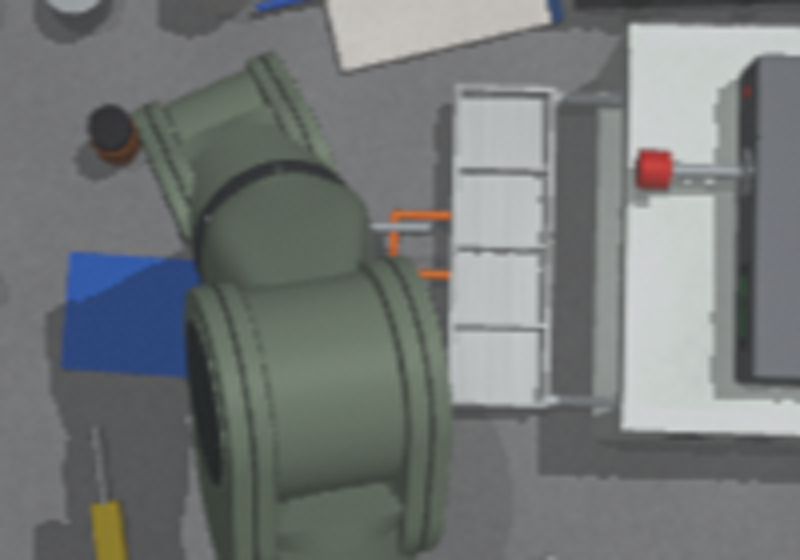

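The tray is right out: its corners are at crop (456,88), (554,90), (548,407) and (450,402), with four compartments visible. The hook is clear of the loop, with its rod end at (432,228).

```bash
python3 -m jog '[[[0.04,-0.022,0,0,0,0.015,0.2],[0.08,-0.043,0,0,0,0.03,0.2],[0.119,-0.064,0.016,0,0,0.046,0.2],[0.119,-0.064,0.016,0,0,0.046,0.2],[0.119,-0.064,0.016,0,0,0.046,0.2]]]'
python3 - <<'E'
from h import *
px=lambda c:((c[0]+.5)/4-.5+250,(c[1]+.5)/4-.5+100)
C=[plane("top",px(c),.05) for c in((456,88),(554,90),(548,407),(450,402))]
print(C,np.mean(C,0),"exp",FACE+.09*OUT)
for a,b in((470,545),):
  print([plane("top",px(c),.033)[:2] for c in((503,135),(503,212),(500,288),(499,364))])
print("rod",plane("top",px((432,228)),.137))
go(.514,.156,.037,84.4)
E
```

```text
time_s: 11.8
eef_pos: [0.5125, 0.1561, 0.1181]
ee_rot: [0.74, 0.673, -0.001, -0.0]
contact_force: [0.6, -0.7, -2.5]
grip_width: 0.0343
finger_force: 90.8
[array([ 0.7051, -0.1506,  0.05  ]), array([ 0.7005, -0.239 ,  0.05  ]), array([ 0.4134, -0.2234,  0.05  ]), array([ 0.4203, -0.136 ,  0.05  ])] [ 0.5598 -0.1873  0.05  ] exp [ 0.5606 -0.1876  0.    ]
[array([ 0.6645, -0.1935]), array([ 0.5935, -0.1911]), array([ 0.5239, -0.1861]), array([ 0.4547, -0.1828])]
rod [ 0.5637 -0.1185  0.137 ]
t 11.8 at [0.5125 0.1561 0.1181] head 84.6 q [-0.2587  0.8517 -0.1817  1.7692  0.2642  0.5462 -0.7016] F [ 0.6354 -0.7375 -2.5089] w 0.0343
row [0.0001, 0.0017, 0.0811] [-0.0016, 0.0005, 0.0027]
```

```bash
python3 -m jog '[[[0,0.001,0.04,0,0,0,0.2],[0,0.001,0.07,0,0,0,0.2],[0,0.001,0.081,0,0,0,0.2],[0,0.001,0.082,0,0,0,0.2]]]'; python3 -m jog '[[[0,0,0,0,0,0,0.6],[0,0,0,0,0,0,1],[0,0,0,0,0,0,1],[0,0,0,0,0,0,1],[0,0,0,0,0,0,1]]]'; python3 -m jog '[[[0,0,-0.05,0,0,0,1],[0,0,-0.1,0,0,0,1],[0,0,-0.13,0,0,0,1],[0,0,-0.13,0,0,0,1]]]' > /dev/null
python3 - <<'E'
from h import *
go(.5450,.3000,.16,-3.1)
go(.5450,.3000,.16,176.9)
E
```

```text
time_s: 12.2
eef_pos: [0.5141, 0.1542, 0.0362]
ee_rot: [0.741, 0.671, -0.001, -0.0]
contact_force: [0.3, -0.1, -1.3]
grip_width: 0.0343
finger_force: 90.9
time_s: 12.7
eef_pos: [0.5143, 0.1551, 0.0373]
ee_rot: [0.741, 0.672, 0.0, 0.0]
contact_force: [-0.5, -0.3, 0.4]
grip_width: 0.0853
finger_force: 0.0
t 13.1 at [0.5155 0.1555 0.1709] head 84.4 q [-0.2369  0.7683 -0.2159  1.7243  0.2427  0.6692 -0.6821] F [-0.5459 -0.1755 -1.2808] w 0.0853
row [0.1467, 0.0152, 0.0113] [0.0023, -0.0061, 1.527]
t 13.1 at [0.5155 0.1555 0.1709] head 84.4 q [-0.2369  0.7683 -0.2159  1.7243  0.2427  0.6692 -0.6821] F [-0.5459 -0.1755 -1.2808] w 0.0853
row [0.1467, 0.0152, 0.0113] [0.0061, 0.0023, -1.6146]
```

```bash
python3 -m jog '[[[0.03,0,0,0,0,-0.15,1],[0.06,0.005,0,0,0,-0.3,1],[0.1,0.01,0,0,0,-0.45,1],[0.13,0.015,0.005,0,0,-0.6,1],[0.1467,0.0152,0.01,0,0,-0.75,1]]]' >/dev/null; python3 -m jog '[[[0,0,0,0,0,-0.15,1],[0,0,0,0,0,-0.3,1],[0,0,0,0,0,-0.45,1],[0,0,0,0,0,-0.6,1],[0,0,0,0,0,-0.75,1]]]' >/dev/null
python3 - <<'E'
from h import *
go(.5450,.3000,.16,176.9)
im=capture("scene");print([b for b in blobs(mask(im,*COL["green"])) if 380<b[0][0]<460 and b[0][1]>120])
E
```

```text
t 14.1 at [0.5434 0.2995 0.1565] head 170.7 q [-0.2802  0.9496 -0.6166  1.4078  0.6032  0.9767  0.369 ] F [-0.3263  0.8714  0.6899] w 0.0857
row [-0.0014, 0.0008, -0.0035] [-0.0003, -0.0006, -0.1079]
[([430.8, 150.4], [425, 145, 13, 11, 110]), ([418.4, 169.9], [412, 164, 14, 13, 131])]
```

```bash
python3 -m jog '[[[-0.001,0.001,0.03,0,0,-0.1,1],[-0.001,0.001,0.06,0,0,-0.108,1],[-0.001,0.001,0.098,0,0,-0.108,1],[-0.001,0.001,0.098,0,0,-0.108,1]]]'; python3 -m jog '[[[0,0,0,0,0,0,0.3],[0,0,0,0,0,0,0.3],[0,0,0,0,0,0,0.3],[0,0,0,0,0,0,0.3],[0,0,0,0,0,0,0.3]]]' 40; python3 -m jog '[[[0,0,-0.04,0,0,0,0.3],[0,0,-0.08,0,0,0,0.3],[0,0,-0.12,0,0,0,0.3],[0,0,-0.12,0,0,0,0.3]]]'
python3 - <<'E'
from h import *
go(.5954,-.189,.18,176.9)
E
```

```text
time_s: 14.55
eef_pos: [0.5429, 0.2992, 0.0549]
ee_rot: [0.031, 1.0, -0.002, -0.003]
contact_force: [0.7, -0.4, 0.3]
grip_width: 0.0857
finger_force: 0.0
time_s: 15.05
eef_pos: [0.5454, 0.3007, 0.0608]
ee_rot: [0.031, 1.0, 0.0, 0.001]
contact_force: [-1.1, -1.2, 10.0]
grip_width: 0.0422
finger_force: 38.8
time_s: 15.45
eef_pos: [0.546, 0.3017, 0.1849]
ee_rot: [0.031, 1.0, 0.002, 0.003]
contact_force: [-0.0, -0.1, -1.7]
grip_width: 0.0424
finger_force: 41.7
t 15.45 at [0.546  0.3017 0.1849] head 176.5 q [-0.2656  0.9221 -0.6595  1.3758  0.603   1.0392  0.4746] F [-0.0095 -0.1036 -1.6589] w 0.0424
row [-0.0792, -0.4868, 0.003] [0.0049, 0.0061, -0.0069]
```

```bash
python3 -m jog '[[[-0.008,-0.05,0,0,0,0,0.3],[-0.016,-0.1,0,0,0,0,0.3],[-0.024,-0.15,0,0,0,0,0.3],[-0.032,-0.2,0,0,0,0,0.3],[-0.04,-0.25,0,0,0,0,0.3]]]'>/dev/null; python3 -m jog '[[[-0.008,-0.05,0,0,0,0,0.3],[-0.016,-0.1,0,0,0,0,0.3],[-0.024,-0.15,0,0,0,0,0.3],[-0.032,-0.2,0,0,0,0,0.3],[-0.039,-0.237,0,0,0,0,0.3]]]'>/dev/null;python3 -m jog '[[[0,0,0,0,0,0,0.3],[0,0,0,0,0,0,0.3]]]'
python3 - <<'E'
from h import *
go(.5954,-.189,.095,176.9)
im=capture("top")
cv2.imwrite("pics/p.png",cv2.resize(im[100:240,250:450,::-1],None,fx=4,fy=4,interpolation=2))
E
```

```text
time_s: 16.65
eef_pos: [0.5937, -0.1877, 0.179]
ee_rot: [0.031, 1.0, 0.0, 0.0]
contact_force: [-0.6, 0.7, -1.4]
grip_width: 0.0424
finger_force: 41.7
t 16.65 at [ 0.5937 -0.1877  0.179 ] head 176.5 q [ 0.5731  0.948  -0.7331  1.3761  0.6674  1.0707  1.2372] F [-0.5766  0.7408 -1.4305] w 0.0424
row [-0.0017, -0.0012, 0.084] [0.0005, 0.0001, -0.0077]
```

```bash
python3 -m jog '[[[-0.002,-0.001,0.03,0,0,0,0.3],[-0.002,-0.001,0.06,0,0,0,0.3],[-0.002,-0.001,0.077,0,0,0,0.3],[-0.002,-0.001,0.082,0,0,0,0.3],[-0.002,-0.001,0.083,0,0,0,0.3]]]'; python3 -m jog '[[[0,0,0.002,0,0,0,0.3],[0,0,0.002,0,0,0,0.3]]]'
```

```text
time_s: 17.2
eef_pos: [0.5961, -0.1878, 0.0964]
ee_rot: [0.03, 1.0, 0.0, 0.0]
contact_force: [0.1, -0.2, -0.7]
grip_width: 0.0422
finger_force: 41.6
time_s: 17.4
eef_pos: [0.5962, -0.1884, 0.0948]
ee_rot: [0.03, 1.0, -0.0, 0.001]
contact_force: [0.3, 0.2, -1.1]
grip_width: 0.0421
finger_force: 41.7
```

```bash
python3 -m jog '[[[0,0,0.0015,0,0,0,0.3],[0,0,0.0015,0,0,0,0.3]]]'; python3 -m jog '[[[0,0,0,0,0,0,0.6],[0,0,0,0,0,0,0.8],[0,0,0,0,0,0,0.8],[0,0,0,0,0,0,0.8]]]'; python3 -m jog '[[[0,0,-0.03,0,0,0,0.8],[0,0,-0.06,0,0,0,0.8],[0,0,-0.1,0,0,0,0.8],[0,0,-0.1,0,0,0,1]]]'
python3 - <<'E'
from h import *
go(.538,.398,.17,176.9)
E
```

```text
time_s: 17.6
eef_pos: [0.5961, -0.1884, 0.0929]
ee_rot: [0.03, 1.0, -0.0, 0.0]
contact_force: [0.1, -1.0, 2.2]
grip_width: 0.0424
finger_force: 41.8
time_s: 18.0
eef_pos: [0.5959, -0.1884, 0.0925]
ee_rot: [0.03, 1.0, 0.0, -0.0]
contact_force: [-0.2, 0.2, 0.2]
grip_width: 0.0685
finger_force: 0.0
time_s: 18.4
eef_pos: [0.5974, -0.1883, 0.1971]
ee_rot: [0.03, 1.0, -0.0, 0.003]
contact_force: [0.6, -0.4, -1.7]
grip_width: 0.0806
finger_force: 0.0
t 18.4 at [ 0.5974 -0.1883  0.1971] head 176.5 q [ 0.5736  0.9298 -0.7433  1.3481  0.6526  1.1057  1.2548] F [ 0.582  -0.4403 -1.6592] w 0.0806
row [0.095, 0.5816, 0.0262] [-0.0005, 0.0061, -0.0066]
```

```bash
python3 -m jog '[[[0.008,0.049,0,0,0,0,1],[0.016,0.098,0,0,0,0,1],[0.024,0.147,0,0,0,0,1],[0.032,0.196,0,0,0,0,1],[0.04,0.245,0,0,0,0,1]]]'>/dev/null; python3 -m jog '[[[0.008,0.049,0,0,0,0,1],[0.016,0.098,0,0,0,0,1],[0.024,0.147,0,0,0,0,1],[0.032,0.196,0,0,0,0,1],[0.04,0.245,0,0,0,0,1]]]'>/dev/null;python3 -m jog '[[[0.008,0.045,0.01,0,0,0,1],[0.015,0.09,0.026,0,0,0,1],[0.015,0.09,0.026,0,0,0,1],[0.015,0.09,0.026,0,0,0,1]]]'
python3 - <<'E'
from h import *
go(.538,.398,.058,176.9)
im=capture("top")
cv2.imwrite("pics/q.png",cv2.resize(im[90:240,190:450,::-1],None,fx=3,fy=3,interpolation=2))
E
```

```text
time_s: 19.8
eef_pos: [0.5353, 0.397, 0.1657]
ee_rot: [0.029, 1.0, -0.0, -0.0]
contact_force: [0.3, -1.3, 0.9]
grip_width: 0.0857
finger_force: 0.0
t 19.8 at [0.5353 0.397  0.1657] head 176.6 q [-0.436   1.0097 -0.6414  1.1954  0.5973  1.1203  0.4095] F [ 0.2606 -1.2664  0.8868] w 0.0857
row [-0.0027, 0.0012, 0.1077] [-0.0005, -0.0009, -0.0046]
```

View pics/q.png

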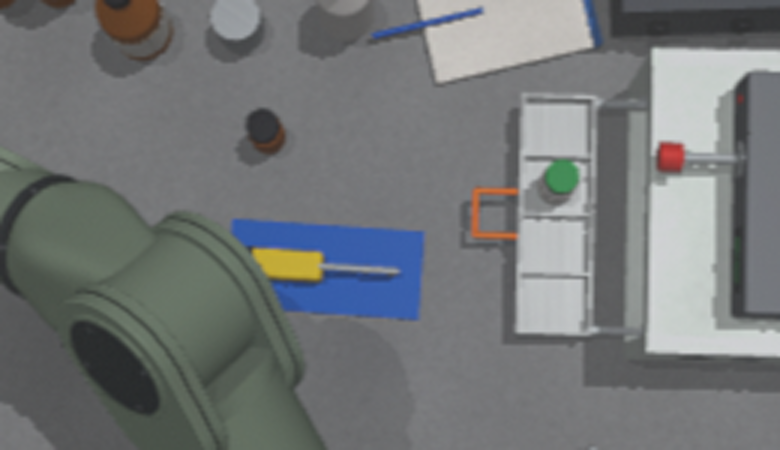

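The first jar stands in its compartment at crop (561,178), and the hook lies well on the mat at (325,268). Now the second jar.

```bash
python3 -m jog '[[[-0.0027,0.001,0.04,0,0,0,1],[-0.0027,0.001,0.08,0,0,0,1],[-0.0027,0.001,0.107,0,0,0,1],[-0.0027,0.001,0.107,0,0,0,1]]]'; python3 -m jog '[[[0,0,0,0,0,0,0.3],[0,0,0,0,0,0,0.3],[0,0,0,0,0,0,0.3],[0,0,0,0,0,0,0.3],[0,0,0,0,0,0,0.3]]]' 40; python3 -m jog '[[[0,0,-0.04,0,0,0,0.3],[0,0,-0.08,0,0,0,0.3],[0,0,-0.12,0,0,0,0.3],[0,0,-0.12,0,0,0,0.3]]]'
python3 - <<'E'
from h import *
go(.4535,-.182,.18,176.9)
E
```

```text
time_s: 20.25
eef_pos: [0.5384, 0.3948, 0.0567]
ee_rot: [0.031, 1.0, -0.002, -0.002]
contact_force: [-0.3, 0.7, 0.4]
grip_width: 0.0855
finger_force: 0.0
time_s: 20.75
eef_pos: [0.5396, 0.3973, 0.0615]
ee_rot: [0.03, 1.0, 0.001, 0.001]
contact_force: [-1.2, -3.2, 12.1]
grip_width: 0.0418
finger_force: 39.0
time_s: 21.15
eef_pos: [0.5399, 0.3985, 0.1857]
ee_rot: [0.03, 1.0, 0.003, 0.003]
contact_force: [0.2, 1.0, -1.5]
grip_width: 0.042
finger_force: 41.8
t 21.15 at [0.5399 0.3985 0.1857] head 176.5 q [-0.4342  0.991  -0.6495  1.1646  0.5863  1.1565  0.425 ] F [ 0.2119  0.9653 -1.4783] w 0.042
row [0.051, -0.5847, 0.002] [0.0058, 0.0056, -0.0067]
```

```bash
python3 -m jog '[[[0.0043,-0.049,0,0,0,0,0.3],[0.0086,-0.098,0,0,0,0,0.3],[0.013,-0.147,0,0,0,0,0.3],[0.017,-0.196,0,0,0,0,0.3],[0.0215,-0.245,0,0,0,0,0.3]]]'>/dev/null; python3 -m jog '[[[0.0043,-0.049,0,0,0,0,0.3],[0.0086,-0.098,0,0,0,0,0.3],[0.013,-0.147,0,0,0,0,0.3],[0.017,-0.196,0,0,0,0,0.3],[0.0215,-0.245,0,0,0,0,0.3]]]'>/dev/null;python3 -m jog '[[[0.004,-0.045,0,0,0,0,0.3],[0.008,-0.095,0,0,0,0,0.3],[0.008,-0.095,0,0,0,0,0.3],[0.008,-0.095,0,0,0,0,0.3],[0.008,-0.095,0,0,0,0,0.3]]]'
python3 - <<'E'
from h import *
go(.4535,-.182,.093,176.9)
E
```

```text
time_s: 22.65
eef_pos: [0.4529, -0.1827, 0.1797]
ee_rot: [0.03, 1.0, 0.0, 0.0]
contact_force: [0.9, 0.4, -1.6]
grip_width: 0.0415
finger_force: 41.8
t 22.65 at [ 0.4529 -0.1827  0.1797] head 176.6 q [ 0.7145  0.7793 -0.7316  1.8761  0.7329  0.7769  1.0875] F [ 0.8994  0.3691 -1.6139] w 0.0415
row [-0.0005, 0.0007, 0.0867] [0.0004, 0.0005, -0.0049]
```

```bash
python3 -m jog '[[[0,0,0.03,0,0,0,0.3],[0,0,0.06,0,0,0,0.3],[0,0,0.077,0,0,0,0.3],[0,0,0.084,0,0,0,0.3],[0,0,0.086,0,0,0,0.3]]]'; python3 -m jog '[[[0,0,0.001,0,0,0,0.3],[0,0,0.001,0,0,0,0.3]]]'; python3 -m jog '[[[0,0,0.0,0,0,0,0.6],[0,0,0,0,0,0,0.8],[0,0,0,0,0,0,0.8],[0,0,0,0,0,0,0.8]]]'; python3 -m jog '[[[0,0,-0.03,0,0,0,0.8],[0,0,-0.06,0,0,0,0.8],[0,0,-0.1,0,0,0,0.8],[0,0,-0.1,0,0,0,0.3]]]'
python3 - <<'E'
from h import *
go(*((FACE+.25*OUT)[:2]),.16,86.9)
for n in("top","scene"):
  print(n,[b for b in blobs(mask(capture(n),*COL["green"]),20)])
E
```

```text
time_s: 23.15
eef_pos: [0.453, -0.1826, 0.0935]
ee_rot: [0.029, 1.0, 0.0, 0.0]
contact_force: [-1.0, 1.5, 8.5]
grip_width: 0.0413
finger_force: 42.7
time_s: 23.35
eef_pos: [0.4532, -0.1831, 0.0937]
ee_rot: [0.03, 1.0, 0.0, 0.001]
contact_force: [-1.7, 2.2, 2.5]
grip_width: 0.0418
finger_force: 42.2
time_s: 23.75
eef_pos: [0.4527, -0.1838, 0.0927]
ee_rot: [0.03, 1.0, -0.0, 0.0]
contact_force: [-0.5, 0.7, -0.5]
grip_width: 0.0682
finger_force: 0.0
time_s: 24.15
eef_pos: [0.4538, -0.1838, 0.1963]
ee_rot: [0.03, 1.0, -0.001, 0.002]
contact_force: [-0.6, -0.2, -1.1]
grip_width: 0.0551
finger_force: 0.0
t 24.15 at [ 0.4538 -0.1838  0.1963] head 176.5 q [ 0.7287  0.7554 -0.7534  1.8575  0.7043  0.8115  1.1133] F [-0.5683 -0.1629 -1.0886] w 0.0551
row [-0.1055, 0.1627, 0.0366] [0.0031, 0.0047, 1.5643]
top [([132.8, 75.3], [124, 67, 17, 16, 173]), ([377.0, 148.3], [372, 143, 11, 11, 92]), ([145.0, 200.5], [136, 197, 19, 8, 128])]
scene [([435.2, 102.2], [427, 96, 17, 13, 128]), ([571.7, 129.9], [563, 123, 22, 16, 107]), ([582.4, 138.3], [579, 133, 7, 12, 36]), ([293.4, 263.8], [286, 256, 16, 17, 216]), ([342.3, 298.0], [334, 290, 17, 17, 236])]
```

```bash
python3 -m jog '[[[-0.03,0.04,0,0,0,0,0],[-0.06,0.08,0,0,0,0,0],[-0.09,0.11,0,0,0,0,0],[-0.106,0.148,0,0,0,0,0],[-0.106,0.148,0,0,0,0,0]]]' >/dev/null; python3 -m jog '[[[0,0,0,0,0,0,0],[0,0,0,0,0,0,0]]]'
python3 - <<'E'
from h import *
go(*((FACE+.235*OUT)[:2]),.048,176.9)
a=capture("top")[110:230,330:450,::-1];b=capture("scene")[220:340,250:400,::-1]
cv2.imwrite("pics/r.png",cv2.resize(np.hstack([a,b]),None,fx=2.9,fy=2.9,interpolation=2))
E
```

```text
time_s: 24.95
eef_pos: [0.5669, -0.0434, 0.1918]
ee_rot: [0.031, 1.0, -0.0, -0.001]
contact_force: [0.2, -0.6, 0.5]
grip_width: 0.0001
finger_force: 0.0
t 24.95 at [ 0.5669 -0.0434  0.1918] head 176.5 q [ 0.3716  0.8554 -0.7241  1.5761  0.6535  0.967   0.9447] F [ 0.165  -0.6372  0.4837] w 0.0001
row [-0.0017, 0.0007, 0.1438] [-0.0007, -0.0012, -0.007]
```

View pics/r.png

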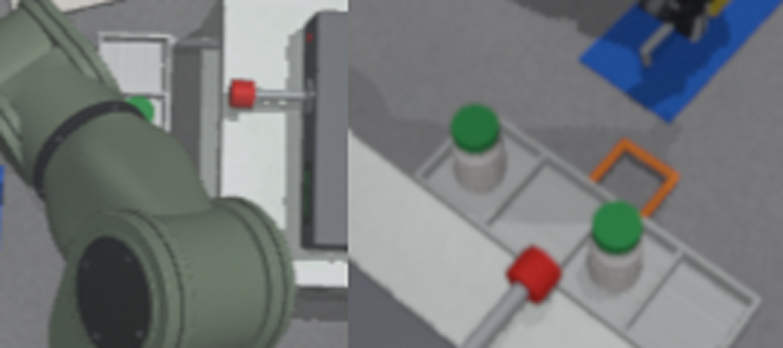

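Both jars stand upright, at crop (477,150) and (615,250), and the orange loop is clear. Next I push the tray home.

```bash
python3 -m jog '[[[-0.0017,0,0.045,0,0,0,0],[-0.0017,0,0.09,0,0,0,0],[-0.0017,0,0.13,0,0,0,0],[-0.0017,0,0.144,0,0,0,0],[-0.0017,0,0.144,0,0,0,0]]]'; python3 -m jog '[[[0,-0.006,0,0,0,0,0],[0,-0.012,0,0,0,0,0],[0,-0.018,0,0,0,0,0],[0,-0.024,0,0,0,0,0],[0,-0.03,0,0,0,0,0]]]';python3 -m jog '[[[0,-0.006,0,0,0,0,0],[0,-0.012,0,0,0,0,0],[0,-0.018,0,0,0,0,0],[0,-0.024,0,0,0,0,0],[0,-0.03,0,0,0,0,0]]]'
```

```text
time_s: 25.55
eef_pos: [0.5684, -0.0428, 0.0477]
ee_rot: [0.03, 1.0, 0.0, -0.001]
contact_force: [0.4, -0.6, 0.8]
grip_width: -0.0006
finger_force: 0.0
time_s: 26.05
eef_pos: [0.5673, -0.0732, 0.0489]
ee_rot: [0.03, 1.0, -0.0, 0.0]
contact_force: [0.1, -0.8, 0.7]
grip_width: 0.0001
finger_force: 0.0
time_s: 26.55
eef_pos: [0.5654, -0.1028, 0.0486]
ee_rot: [0.03, 1.0, 0.0, 0.0]
contact_force: [0.8, 1.4, 1.2]
grip_width: -0.0003
finger_force: 1.2
```

```bash
for i in 1; do python3 -m jog '[[[0,-0.008,0,0,0,0,0],[0,-0.016,0,0,0,0,0],[0,-0.024,0,0,0,0,0],[0,-0.032,0,0,0,0,0],[0,-0.04,0,0,0,0,0]]]'; python3 -m jog '[[[0,-0.008,0,0,0,0,0],[0,-0.016,0,0,0,0,0],[0,-0.024,0,0,0,0,0],[0,-0.032,0,0,0,0,0],[0,-0.04,0,0,0,0,0]]]'; done
python3 - <<'E'
from h import *
go(.56,-.21,.048,176.9)
a=capture("top")[110:230,330:450,::-1];b=capture("scene")[220:340,250:400,::-1]
cv2.imwrite("pics/s.png",cv2.resize(np.hstack([a,b]),None,fx=2.9,fy=2.9,interpolation=2))
E
```

```text
time_s: 27.05
eef_pos: [0.563, -0.143, 0.0485]
ee_rot: [0.03, 1.0, 0.0, 0.0]
contact_force: [1.9, 3.4, 1.7]
grip_width: 0.0
finger_force: 1.3
time_s: 27.55
eef_pos: [0.5605, -0.1829, 0.0485]
ee_rot: [0.03, 1.0, 0.0, -0.0]
contact_force: [2.4, 2.2, 0.7]
grip_width: 0.0003
finger_force: 1.2
t 27.55 at [ 0.5605 -0.1829  0.0485] head 176.5 q [ 0.5568  1.0827 -0.6208  1.5877  0.8439  0.758   1.0588] F [2.3921 2.1884 0.6534] w 0.0003
row [-0.0011, -0.0271, 0.0005] [0.0001, -0.0001, -0.0062]
```

View pics/s.png

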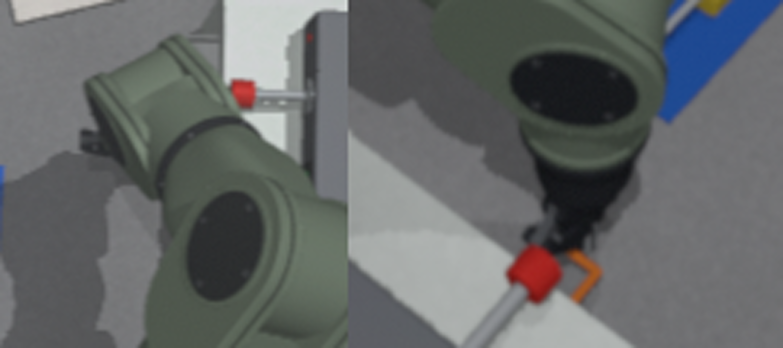

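The tray is nearly home, with the loop bar at scene crop (590,275) and the knob clear of the hand. I'll finish slowly.

```bash
python3 -m jog '[[[0,-0.005,0,0,0,0,0],[0,-0.01,0,0,0,0,0],[0,-0.015,0,0,0,0,0],[0,-0.02,0,0,0,0,0],[0,-0.022,0,0,0,0,0]]]'; python3 -m jog '[[[0,-0.003,0,0,0,0,0],[0,-0.006,0,0,0,0,0],[0,-0.009,0,0,0,0,0],[0,-0.009,0,0,0,0,0]]]'
```

```text
time_s: 28.15
eef_pos: [0.5591, -0.2049, 0.0484]
ee_rot: [0.03, 1.0, -0.0, -0.0]
contact_force: [-1.4, 1.7, -0.2]
grip_width: 0.0002
finger_force: 1.0
time_s: 28.55
eef_pos: [0.5587, -0.2138, 0.0485]
ee_rot: [0.03, 1.0, -0.0, 0.0]
contact_force: [0.6, -0.6, -0.4]
grip_width: -0.0002
finger_force: 0.0
```

```bash
python3 -m jog '[[[0,-0.003,0,0,0,0,0],[0,-0.006,0,0,0,0,0],[0,-0.006,0,0,0,0,0]]]'
python3 - <<'E'
from h import *
im=capture("scene");m=mask(im,(3,110,90),(16,255,255)); print([b for b in blobs(m,3) if 270<b[0][0]<360 and b[0][1]>250]); m=mask(im,*COL["red"]); print([b for b in blobs(m,9) if b[0][0]>200]); print(proj("scene",FACE+.042*OUT+[0,0,.044]))
cv2.imwrite("pics/t.png",cv2.resize(im[260:350,270:390,::-1],None,fx=5,fy=5,interpolation=2))
E
```

```text
time_s: 28.85
eef_pos: [0.5585, -0.2196, 0.0486]
ee_rot: [0.03, 1.0, -0.0, 0.0]
contact_force: [-0.1, -0.3, -0.0]
grip_width: -0.0002
finger_force: 0.0
[]
[([314.5, 313.1], [305, 304, 19, 20, 218])]
[317.0982 315.8804]
```

View pics/t.png

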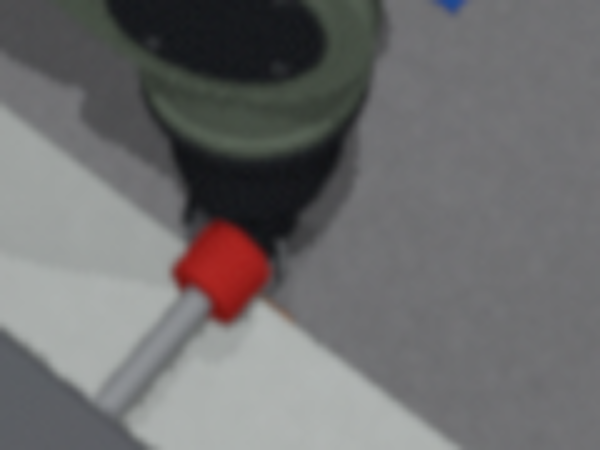

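```bash
python3 -m jog '[[[0,-0.003,0,0,0,0,0],[0,-0.006,0,0,0,0,0],[0,-0.006,0,0,0,0,0]]]'
python3 - <<'E'
from h import *
im=capture("top"); cv2.imwrite("pics/u.png",cv2.resize(im[120:200,360:460,::-1],None,fx=5,fy=5,interpolation=2))
E
```

```text
time_s: 29.2
eef_pos: [0.5584, -0.2206, 0.0486]
ee_rot: [0.029, 1.0, 0.004, 0.0]
contact_force: [-3.2, 25.5, 4.6]
grip_width: 0.0001
finger_force: 13.2
```

View pics/u.png

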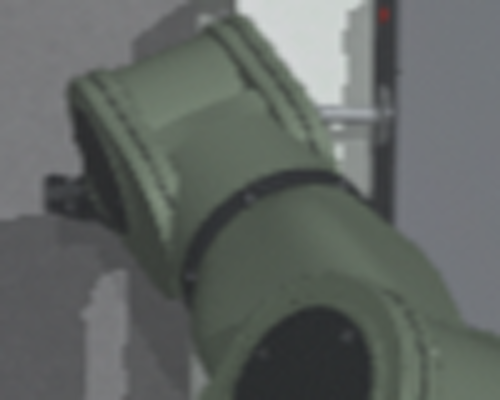

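The arm hides the tray here, but the 25 N finger contact says it is at its stop. I'll back off, rise, and check by numbers, since all 14 views are used.

```bash
python3 -m jog '[[[0,0.02,0,0,0,0,0],[0,0.05,0,0,0,0,0],[0,0.1,0,0,0,0,0],[0,0.1,-0.05,0,0,0,0],[0,0.1,-0.1,0,0,0,0]]]'>/dev/null; python3 -m jog '[[[0,0.05,-0.05,0,0,0,0],[0,0.1,-0.1,0,0,0,0],[0,0.15,-0.13,0,0,0,0],[0,0.15,-0.13,0,0,0,0]]]'
python3 - <<'E'
from h import *
im=capture("top");m=mask(im,(3,110,90),(16,255,255)); b=[b for b in blobs(m,3) if 330<b[0][0]<420 and b[0][1]>130];print(b)
for u in range(384,394): print(u,im[162,u])
m=mask(im,*COL["red"]); r=[b for b in blobs(m,9) if 390<b[0][0]<440]; s=[b for b in blobs(mask(capture("scene"),*COL["red"]),9) if b[0][0]>200]
print(r,s); print(tri(s[0][0],r[0][0]) if r and s else 0)
go(.5945,-.2,.26,176.9)
E
```

```text
time_s: 30.15
eef_pos: [0.5729, 0.0256, 0.2802]
ee_rot: [0.03, 1.0, -0.0, 0.0]
contact_force: [1.2, 0.0, -0.9]
grip_width: -0.0002
finger_force: 0.0
[([392.4, 162.1], [387, 154, 16, 17, 92])]
384 [90 92 92]
385 [89 91 91]
386 [92 90 92]
387 [122  85  72]
388 [142  82  52]
389 [115  80  68]
390 [87 87 87]
391 [89 91 92]
392 [90 91 93]
393 [91 92 93]
[([413.1, 141.6], [410, 138, 8, 8, 53])] [([314.2, 313.6], [305, 305, 18, 19, 198])]
(array([ 0.5963, -0.2946,  0.2054]), np.float64(0.0004598777385459345))
t 30.25 at [0.5736 0.0301 0.2824] head 176.9 q [ 0.2608  0.7571 -0.7769  1.4333  0.5495  1.1689  0.9253] F [-0.0938 -1.7529 -0.5828] w -0.0002
row [-0.0332, -0.2287, 0.0218] [0.0034, 0.0052, -0.0]
```

Tray home: the bar is 9 mm further in than at the start. The knob is still out at y = −0.295. Next I push it in with shut fingers.

```bash
python3 -m jog '[[[-0.007,-0.05,0,0,0,0,0],[-0.014,-0.1,0.0,0,0,0,0],[-0.022,-0.15,0.0,0,0,0,0],[-0.03,-0.2,0.02,0,0,0,0],[-0.034,-0.229,0.02,0,0,0,0]]]'>/dev/null; python3 -m jog '[[[0,0,0.03,0,0,0,0],[0,0,0.055,0,0,0,0],[0,0,0.055,0,0,0,0]]]'
python3 - <<'E'
from h import *
go(.598,-.245,.207,176.9)
E
```

```text
time_s: 31.05
eef_pos: [0.5919, -0.2069, 0.2006]
ee_rot: [0.03, 1.0, 0.0, -0.002]
contact_force: [1.3, -0.2, 0.9]
grip_width: 0.0001
finger_force: 0.0
t 31.05 at [ 0.5919 -0.2069  0.2006] head 176.5 q [ 0.6034  0.9325 -0.7507  1.3284  0.649   1.1338  1.2926] F [ 1.2636 -0.1516  0.8743] w 0.0001
row [-0.0084, -0.0376, -0.0064] [0.0005, -0.0045, -0.0065]
```

```bash
python3 -m jog '[[[-0.006,-0.015,-0.006,0,0,0,0],[-0.006,-0.03,-0.006,0,0,0,0],[-0.006,-0.045,-0.006,0,0,0,0],[-0.006,-0.055,-0.006,0,0,0,0],[-0.006,-0.062,-0.006,0,0,0,0]]]'; python3 -m jog '[[[0,-0.006,0,0,0,0,0],[0,-0.012,0,0,0,0,0],[0,-0.018,0,0,0,0,0],[0,-0.022,0,0,0,0,0],[0,-0.025,0,0,0,0,0]]]'
```

```text
time_s: 31.55
eef_pos: [0.5951, -0.2697, 0.2095]
ee_rot: [0.031, 1.0, -0.0, -0.0]
contact_force: [-0.5, 4.3, -0.7]
grip_width: 0.0001
finger_force: 2.3
time_s: 32.05
eef_pos: [0.5939, -0.2936, 0.2095]
ee_rot: [0.03, 1.0, 0.0, -0.0]
contact_force: [-2.1, 3.2, -0.3]
grip_width: 0.0
finger_force: 1.8
```

```bash
python3 -m jog '[[[0,-0.003,0,0,0,0,0],[0,-0.006,0,0,0,0,0],[0,-0.009,0,0,0,0,0],[0,-0.009,0,0,0,0,0]]]'
```

```text
time_s: 32.45
eef_pos: [0.5936, -0.2999, 0.2095]
ee_rot: [0.029, 1.0, 0.002, -0.0]
contact_force: [-6.5, 18.6, 3.7]
grip_width: -0.0001
finger_force: 9.3
```

```bash
python3 -m jog '[[[0,0,0,0,0,0,0],[0,0,0,0,0,0,0]]]'; python3 -m jog '[[[0,0.03,0,0,0,0,0],[0,0.06,0,0,0,0,0],[0.03,0.08,-0.04,0,0,0,0],[0.07,0.08,-0.08,0,0,0,0],[0.11,0.08,-0.1,0,0,0,0]]]' >/dev/null;python3 -m jog '[[[0.05,0,0,0,0,0,0],[0.1,0,0,0,0,0,0],[0.15,-0.05,0,0,0,0,0],[0.15,-0.1,0,0,0,0,0],[0.15,-0.15,0,0,0,0,0]]]'
python3 - <<'E'
from h import *
T=capture("top");S=capture("scene")
f=lambda im,k,a,lo,hi:[b for b in blobs(mask(im,*COL[k]),a) if all(l<=c<=h for l,c,h in zip(lo,b[0],hi))]
r=f(T,"red",9,(390,120),(440,160));s=f(S,"red",9,(200,280),(400,400)); print("knob",r,s,tri(s[0][0],r[0][0]) if r and s else 0)
m=mask(T,(3,110,90),(16,255,255));print("loop",[b for b in blobs(m,3) if 330<b[0][0]<420 and b[0][1]>130])
print("green",f(T,"green",9,(200,100),(450,250)),f(S,"green",9,(200,100),(460,400)))
for nm,z in(("blue",.003),("yellow",.037)):
    l=np.zeros(T.shape[:2],np.uint8); l[150:210,255:345]=mask(T,*COL[nm])[150:210,255:345]
    c=max(cv2.findContours(l,0,1)[0],key=cv2.contourArea); b=cv2.boxPoints(cv2.minAreaRect(c)); P=np.array([plane("top",p,z)[:2] for p in b]);print(nm,P.tolist(),P.mean(0))
print("yel scene",f(S,"yellow",30,(300,150),(420,260)))
for n,im in(("top",T),("scene",S)): print(n,[b for b in blobs(mask(im,(3,120,40),(14,255,255)),15)])
go(.4,-.4,.3,176)
E
```

```text
time_s: 32.65
eef_pos: [0.5936, -0.2998, 0.2095]
ee_rot: [0.029, 1.0, 0.002, -0.0]
contact_force: [-6.2, 18.8, 3.2]
grip_width: 0.0001
finger_force: 9.1
time_s: 33.65
eef_pos: [0.3336, -0.3434, 0.3081]
ee_rot: [0.031, 1.0, -0.001, 0.0]
contact_force: [1.4, -0.3, 1.4]
grip_width: -0.0
finger_force: 0.0
knob [([422.7, 142.0], [419, 139, 8, 7, 49])] [([303.9, 325.8], [295, 317, 18, 19, 201])] (array([ 0.5943, -0.3255,  0.2048]), np.float64(0.0009455028873349624))
loop [([392.0, 162.0], [387, 154, 16, 17, 101])]
green [] [([435.2, 102.1], [427, 96, 17, 13, 130])]
blue [[0.4661335770054992, 0.21756250514569964], [0.5723730243270508, 0.20826323495016394], [0.5493207870779458, -0.026289698843434336], [0.44356454846592497, -0.016159113943237765]] [0.5078 0.0958]
yellow [[0.5290794022883385, 0.18033502585084712], [0.5267394655512769, 0.10004272369845604], [0.4938215013428763, 0.10080954093428596], [0.49612197758541965, 0.18100593058654146]] [0.5114 0.1405]
yel scene [([327.8, 175.1], [318, 168, 21, 15, 184]), ([381.6, 209.2], [369, 196, 26, 28, 341])]
top [([19.9, 63.9], [17, 62, 6, 6, 16]), 
[... 1861 characters left out ...]
1.0, 118.5], [607, 113, 10, 14, 42]), ([560.7, 120.3], [556, 117, 10, 7, 22]), ([602.1, 123.1], [597, 120, 10, 7, 31]), ([614.9, 124.8], [611, 120, 9, 10, 20]), ([560.7, 127.0], [557, 122, 11, 11, 26]), ([592.6, 142.0], [587, 137, 12, 10, 40]), ([395.3, 150.9], [389, 144, 14, 15, 159]), ([554.3, 176.8], [537, 153, 36, 44, 826]), ([590.4, 184.2], [585, 177, 12, 16, 59]), ([517.8, 204.3], [498, 190, 51, 27, 751]), ([499.2, 227.5], [490, 219, 23, 13, 62]), ([435.0, 233.0], [428, 224, 17, 17, 191])]
t 33.75 at [ 0.3332 -0.3468  0.3066] head 176.1 q [ 1.2367  0.6127 -0.8997  1.7106  0.5364  1.0838  1.6674] F [0.8948 1.4001 0.2347] w 0.0001
row [-0.0703, -0.0485, 0.0066] [-0.0013, -0.0003, 0.0013]
```

```bash
python3 -m jog '[[[0,0,0,0,0,0,0],[0,0,0,0,0,0,0],[0,0,0,0,0,0,0]]]' | head -2
python3 - <<'E'
from h import *
print([b for b in blobs(mask(capture("top"),*COL["yellow"]),30)])
print(finish_job())
E
```

```text
time_s: 34.05
eef_pos: [0.3357, -0.3404, 0.3076]
[([284.8, 177.6], [274, 173, 23, 10, 204]), ([276.9, 233.9], [273, 226, 9, 17, 116]), ([428.0, 274.9], [411, 260, 33, 32, 464])]
the job is handed in; nothing more can be done
None
```

Job handed in at about 34 s with no verdict returned: the cameras show the tray home, the vent knob in, the hook tool on its mat and the brown jars in place, but the two sample jars, upright in the tray before I pushed it home, could not be seen inside afterwards.

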